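Roll two spice jars label-up and lay them in the drawer tray

ROBOT

A 6-joint arm with a two-finger parallel gripper is mounted at the origin on a cart in front of the work surface, level with it; the furniture and walls round the work are solid. World frame = base frame: x ahead of the robot, y to its left, z up, the work surface at z = 0. Lengths are in m, angles in rad, forces in N, time in s.
With the tool pointing down it reaches from about 0.25 to 0.775 m from the base axis. Payload 4 kg.
Tool frame: the origin (TCP) lies at the very end of the fingers, on their centre line; the grasp point (between the pads) lies 19 mm behind it; z points along the fingers, y is the direction in which the jaws open and shut (so a half turn about z gives the same grasp; the last joint's range is limited). The gripper opens to 94 mm and grips with 3 to 60 N. Pads are 16 mm wide; open, the fingers measure 119 mm over their backs; the gripper's body (75 mm by 177 mm) begins 78 mm behind the grasp point.
Start: joints at [-1.321, 0.087, 1.371, -0, 1.684, -0.103], TCP at [0.19, -0.516, 0.206] pointing down, gripper open.
Joint ranges: [-3.1, 3.1], [-0.76, 2.03], [0.27, 2.55], [-1.08, 4.22], [0.17, 2.65], [-2.57, 2.57]. Speed limits (rad/s): [2.79, 2.79, 3.14, 3.14, 3.14, 3.14].

INTERFACE

Orientations are given as a rotation vector (axis times angle).
In Python, from station import status, cams, ctrl gives the robot as it stands. The module is installed in compiled form; this text tells all that it offers.
- The arm moves only by the shell command python3 -m creep 'ROWS'. ROWS is JSON, a list of rows, each a list of 3 entries, a list of its own where there are three numbers: the opening, from 0 (shut) to 1 (fully open), then the shift along the tool's x, y, z in units of 40 mm (1.0 is 40 mm), then the turn about the tool's z in units of 6 degrees (1.0 is 6 degrees). In form: [[grip, [dx, dy, dz], turn], ...]. A call has exactly 5 rows; each row shifts and turns the commanded pose from where the row before left it, along the tool's axes as they then stand; what a row does not reach is not made up. A row lasts 1/10 s, in which the tool goes at most 50 mm and 8.59 degrees, less where a joint would pass 70% of its speed; a pose out of reach is approached as far as the arm can. A call is refused whole if a number of a shift passes 1 or a number of a turn 1, either way. A call with a gripper value outside its range is refused whole. The fingers move at their own pace and stop on an object; the grip force is fixed at half the most. Time passes only in rows, so rows that do not move let the fingers close, or fill a call up. It gives the time, the measured TCP pose, the force and the opening at its end, in the units of the state.
- status.read_state(): the state, without advancing time (a new reading comes with each control period).
- cams.snapshot(name): name is "scene" or "side" or "wrist"; returns (picture, depth): 384x512x3 uint8, blue, green, red; 384x512 float32, m along the optical axis (not along the pixel's ray), 0 where there is no reading.
- cams.camera_params(name): a dict with "fx", "fy", "cx", "cy" (pixels), "extrinsics" (4x4, takes a point from world to camera coordinates). Camera axes: x right, y up, looking along -z (the intrinsics and any distortion apply to the point x, -y, -z); pixel columns grow to the right and rows downward; lengths in m; the calibration is good to about 2 mm. A picture is of the moment at which its call begins: read the wrist's pose just before it. camera_params takes no time and is no camera call; for the wrist camera it gives the pose at the moment of the call.
- ctrl.close_job(): hands the job in, once; it reports no verdict.
The state is a dict: "t": time; "joint_positions": joint angles; "qd": joint speeds; "joint_efforts": joint torques, N m; "tool_pos": TCP position; "orientation": TCP orientation; "ft_force": force on the tool from outside, world axes, zero at the start; "wrist_torque": the same for the moment, N m; "width": finger opening in m.
Only numpy, scipy, OpenCV 4.12 (cv2) and the standard library are available. Lean on these libraries where they do the work, as an engineer would, in place of code of your own. Each camera call takes 0.05 s, during which the arm holds its last target. There are 200 camera calls.

TASK

Lay the two steel jars flat in the wooden drawer tray on the draining board, the long jar in the long recess and the short jar in the short one, with the labels facing straight up and the wooden caps at the tray's handle end. Turn each jar by rolling it along the worktop: its label must face up before it is lifted. Lay the jars down gently rather than dropping them, let go of them, and leave the other things on the worktop where they are.

Things in the scene. Friction and masses are not known exactly. Their poses are not given: they have to be found in the camera images.
- long_jar: the longer jar, lying on the worktop: steel cylinder 150 mm long, 50 mm diameter, with a 26 mm wooden cap (same diameter) at one end; a paper label in a thin dark rim covers 75 degrees of its round side. Origin: on the axis at mid-length. z axis: along the jar towards the cap; x axis: out through the middle of the label (x straight up = label straight up)
- short_jar: the shorter jar, lying on the worktop: steel cylinder 105 mm long, 50 mm diameter, with a 26 mm wooden cap (same diameter) at one end; a paper label in a thin dark rim covers 75 degrees of its round side. Origin: on the axis at mid-length. z axis: along the jar towards the cap; x axis: out through the middle of the label (x straight up = label straight up)
- long_jar_cap (a point): centre of the outer face of the long jar's wooden cap
- short_jar_cap (a point): centre of the outer face of the short jar's wooden cap
- tray: fixed wooden drawer tray, 165 x 210 mm (its x, y). Origin: centre of the underside of its floor, 5 mm above the worktop; its top is 16 mm above that. Two recesses, 49 mm wide, 12 mm deep, run along its y with a 36 mm wide flat bar between: the near (-x) one 170 mm long, the far one 125 mm. Steel bar handle 30 mm out at the +y end. A laid jar fills the width: keep fingers above the tray's top
- long_place (a point): centre of the floor of the long recess; a jar laid there has its origin 25 mm above this point
- short_place (a point): centre of the floor of the short recess; a jar laid there has its origin 25 mm above this point
- tin: small food tin 75 mm across, 58 mm high, behind the jars; a bystander, origin under its centre
- lemon: lemon 71 x 53 x 51 mm, behind the jars; a bystander, origin under its centre
- spoon: metal spoon 188 mm long lying on the right; a bystander, origin under its centre
Not all that is in view belongs to the job. Leave any turquoise look-alike of the short_jar alone.

How it is judged:
By the outcome, as a careful person would: the job done as asked, in the order asked, and still so for the second after the job is handed in, with the robot touching nothing.
It also fails if it takes over 67 s, if anything falls off the work surface, if the arm or the gripper's body presses on something with over 40 N, if the wrist force passes 120 N, or if a joint passes its speed limit or range.

## Working session

There is one attempt and no reset: what is moved stays moved. The work goes in short steps, Python scripts to look and compute and a shell command to move; the robot and the scene stay as the last step left them, time stands still between calls to the robot, and variables do not carry over. Pictures are saved under pics/ and viewed, about 8 in all and at most 12, crops included, and the job is handed in when it is done.

```bash
mkdir -p pics
python3 - <<'E'
from station import status,cams
import cv2,numpy as np
s=status.read_state();print({k:np.round(v,3).tolist() for k,v in s.items()})
for n in("scene","side"):
    p,d=cams.snapshot(n);np.savez(f"{n}0.npz",p=p,d=d,**{k:np.array(v) for k,v in cams.camera_params(n).items()})
    cv2.imwrite(f"pics/{n}0.png",p)
    c=cams.camera_params(n);print(n,c["fx"],c["cx"],c["cy"],{k:v for k,v in c.items() if k not in("fx","fy","cx","cy","extrinsics")});print(np.round(np.linalg.inv(c["extrinsics"]),3).tolist())
a=cv2.imread("pics/scene0.png");b=cv2.imread("pics/side0.png")
cv2.imwrite("pics/scene0b.png",cv2.resize(a,(800,600),interpolation=cv2.INTER_CUBIC))
cv2.imwrite("pics/side0b.png",cv2.resize(b,(800,600),interpolation=cv2.INTER_CUBIC))
E
```

```text
{'t': 0.0, 'joint_positions': [-1.321, 0.088, 1.372, -0.0, 1.684, -0.103], 'qd': [0.001, 0.001, -0.001, 0.001, -0.0, 0.0], 'joint_efforts': [0.001, -34.018, -30.242, 0.072, 0.033, -0.0], 'tool_pos': [0.19, -0.516, 0.204], 'orientation': [-3.091, -0.551, 0.0], 'ft_force': [0.366, -0.466, 0.081], 'wrist_torque': [0.01, -0.012, 0.004], 'width': 0.094}
scene 389.01303736660464 254.53600613790297 197.0068267338638 {}
[[-0.839, -0.413, 0.353, 1.055], [0.543, -0.641, 0.542, 0.462], [0.002, 0.647, 0.762, 1.018], [0.0, 0.0, 0.0, 1.0]]
side 392.48123025819837 258.8925299179887 191.88302981621868 {}
[[0.941, 0.296, -0.167, 0.381], [-0.339, 0.802, -0.492, -0.846], [-0.012, 0.519, 0.854, 1.151], [0.0, 0.0, 0.0, 1.0]]
```

View pics/scene0b.png

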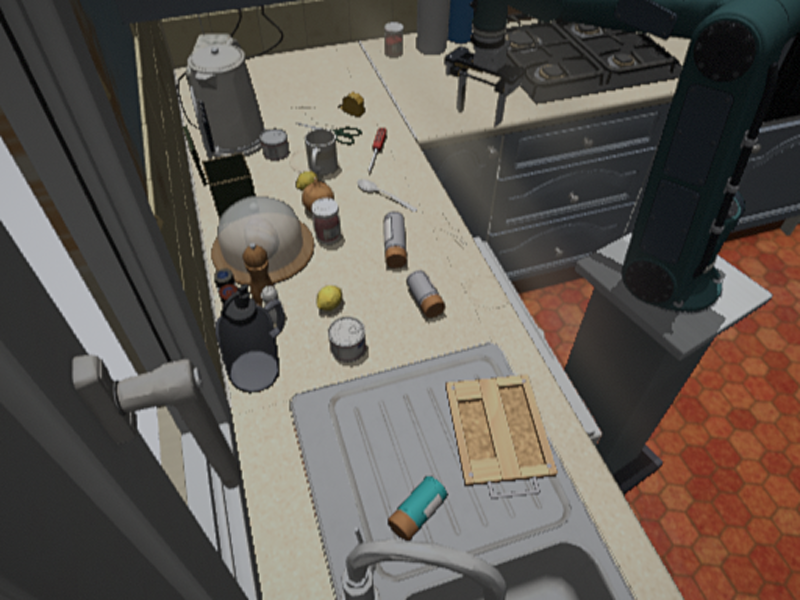

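View pics/side0b.png

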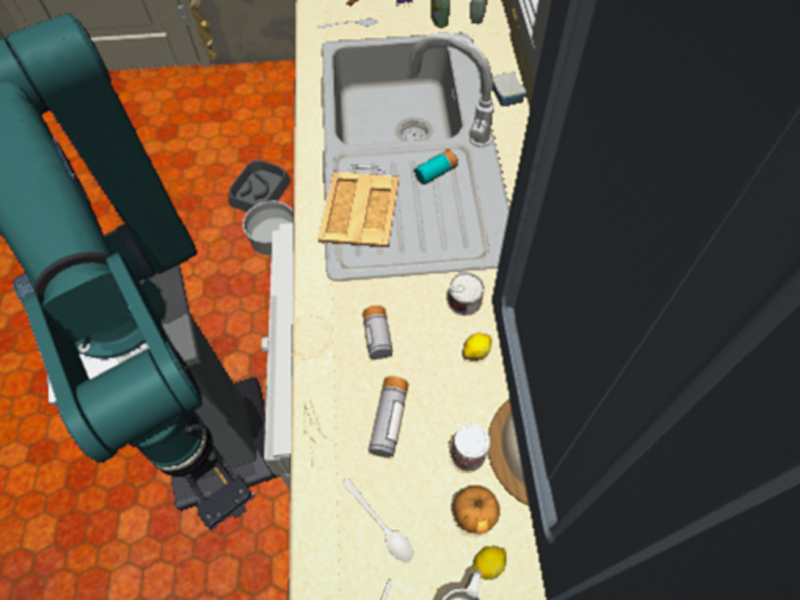

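```bash
cat > h.py <<'E'
import numpy as np,cv2
from station import status,cams
def shot(n,f=None):
    c=cams.camera_params(n);p,d=cams.snapshot(n);c=dict(c);c["p"]=p;c["d"]=d
    if f: np.savez(f,**c)
    return c
def cloud(c):
    d=c["d"];v,u=np.mgrid[:d.shape[0],:d.shape[1]]
    P=np.stack([(u-c["cx"])/c["fx"]*d,-(v-c["cy"])/c["fy"]*d,-d],-1)
    M=np.linalg.inv(c["extrinsics"]);W=P@M[:3,:3].T+M[:3,3];W[d<=0]=np.nan;return W
def ray(c,u,v):
    M=np.linalg.inv(c["extrinsics"]);r=np.array([(u-c["cx"])/c["fx"],-(v-c["cy"])/c["fy"],-1.]);return M[:3,3],M[:3,:3]@r
def onz(c,u,v,z):
    o,r=ray(c,u,v);return o+r*(z-o[2])/r[2]
def proj(c,P):
    q=c["extrinsics"]@np.append(P,1);return c["cx"]+c["fx"]*q[0]/-q[2],c["cy"]-c["fy"]*q[1]/-q[2]
E
python3 - <<'E'
from h import *
S=dict(np.load("scene0.npz"));D=dict(np.load("side0.npz"))
def crop(c,u0,v0,w,h,k):return cv2.resize(c["p"][v0:v0+h,u0:u0+w],None,fx=k,fy=k,interpolation=cv2.INTER_CUBIC)
a=crop(S,235,125,60,85,6);b=crop(D,225,185,60,115,5);c=crop(S,240,220,130,110,3)
H=600;pad=lambda i:cv2.copyMakeBorder(i,0,H-i.shape[0],0,4,0)
cv2.imwrite("pics/crop1.png",np.hstack([pad(a),pad(b)]))
for n,c,box in(("scene",S,(230,120,65,95)),("side",D,(225,185,40,115))):
    W=cloud(c);u0,v0,w,h=box;w_=W[v0:v0+h,u0:u0+w].reshape(-1,3);uv=np.mgrid[u0:u0+w,v0:v0+h]
    m=(w_[:,2]>.02)&(w_[:,2]<.07)
    Q=w_[m]
    lab=cv2.connectedComponents(((W[...,2]>.015)&(W[...,2]<.07)).astype(np.uint8))[1][v0:v0+h,u0:u0+w].reshape(-1)
    for l in np.unique(lab[lab>0]):
        q=w_[lab==l]
        if len(q)<80: continue
        dv=q[:,:2]-q[:,:2].mean(0);ax=np.linalg.svd(dv,full_matrices=False)[2][0]
        if ax[1]<0:ax=-ax
        nrm=np.array([ax[1],-ax[0]]);s=dv@ax;t=dv@nrm
        top=q[q[:,2]>np.percentile(q[:,2],85)]
        print(n,l,len(q),"ctr",np.round(q.mean(0),4),"yaw",round(np.degrees(np.arctan2(ax[1],ax[0])),1),"len",round(np.ptp(s),3),"wid",round(np.ptp(t),3),"ztop",round(np.percentile(q[:,2],98),4),"topctr",np.round(top.mean(0),4))
    W=cloud(c)
# tray corners (800x600 px) on z=.021
k=1.5625
for n,c,pts in(("scene",S,[(447,382),(527,376),(555,473),(465,484)]),("side",D,[(334,172),(399,175),(389,246),(319,241)])):
    P=[onz(c,u/k,v/k,.021) for u,v in pts];print(n,np.round(P,3).tolist(),np.round(np.mean(P,0),4));W=cloud(c)
    ys=[int(v/k) for u,v in pts];xs=[int(u/k) for u,v in pts]
    z=W[min(ys):max(ys),min(xs):max(xs),2].ravel();print("z hist",np.histogram(z[np.isfinite(z)],bins=np.arange(-.02,.04,.004)))
E
```

```text
scene 32 446 ctr [ 0.494  -0.4156  0.0409] yaw 59.4 len 0.154 wid 0.051 ztop 0.0514 topctr [ 0.4918 -0.4191  0.05  ]
scene 47 424 ctr [ 0.53   -0.2384  0.0397] yaw 82.8 len 0.112 wid 0.05 ztop 0.0505 topctr [ 0.5258 -0.2407  0.0492]
side 27 492 ctr [ 0.5172 -0.2559  0.0425] yaw 80.2 len 0.109 wid 0.051 ztop 0.0516 topctr [ 0.5188 -0.2475  0.0504]
side 48 848 ctr [ 0.4803 -0.4375  0.0431] yaw 59.4 len 0.148 wid 0.051 ztop 0.0524 topctr [ 0.4809 -0.4344  0.0509]
scene [[0.615, -0.036, 0.021], [0.475, 0.038, 0.021], [0.567, 0.22, 0.021], [0.712, 0.151, 0.021]] [0.5923 0.0935 0.021 ]
z hist (array([   0,    0,    3,  197,  579,  193,  749,  718,  176, 1137,  972,
         23,    0,    0]), array([-0.02 , -0.016, -0.012, -0.008, -0.004,  0.   ,  0.004,  0.008,
        0.012,  0.016,  0.02 ,  0.024,  0.028,  0.032,  0.036]))
side [[0.563, 0.213, 0.021], [0.71, 0.147, 0.021], [0.616, -0.048, 0.021], [0.47, 0.021, 0.021]] [0.5899 0.0831 0.021 ]
z hist (array([  0,   0,   3,  61, 152, 134, 321, 415, 154, 487, 572,  90,   1,
         0]), array([-0.02 , -0.016, -0.012, -0.008, -0.004,  0.   ,  0.004,  0.008,
        0.012,  0.016,  0.02 ,  0.024,  0.028,  0.032,  0.036]))
```

View pics/crop1.png

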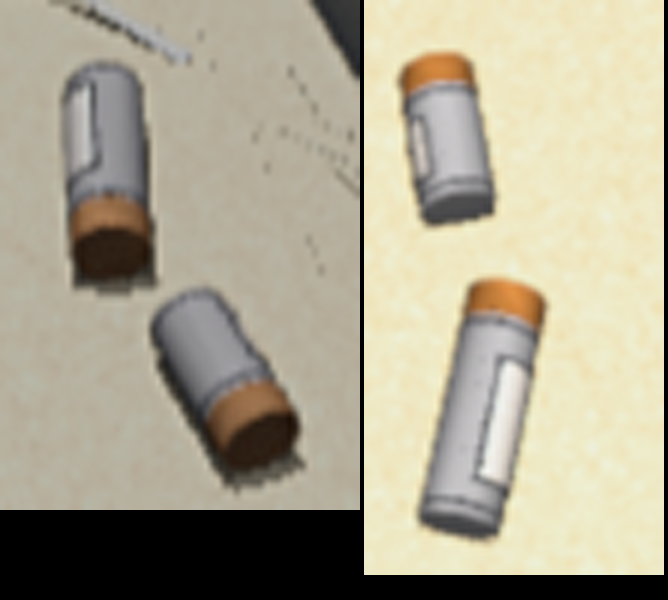

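```bash
cat > fit.py <<'E'
from h import *
from scipy.optimize import least_squares
def fitjar(cs,c0,yaw0,L):
    """fit axis (x,y,z,yaw) to depth clouds; returns x,y,z,yaw, label angle stats per camera"""
    Q=[];C=[];I=[]
    a=np.array([np.cos(yaw0),np.sin(yaw0)]);n=np.array([a[1],-a[0]])
    for i,c in enumerate(cs):
        W=cloud(c);d=W[...,:2]-c0
        m=(abs(d@a)<L/2+.025)&(abs(d@n)<.045)&(W[...,2]>.012)&(W[...,2]<.06)
        Q.append(W[m]);C.append(c["p"][m]);I.append(np.full(m.sum(),i))
    Q=np.vstack(Q);C=np.vstack(C).astype(int);I=np.hstack(I)
    def parts(p):
        a=np.array([np.cos(p[3]),np.sin(p[3])]);n=np.array([a[1],-a[0]]);d=Q[:,:2]-p[:2];return d@a,d@n,Q[:,2]-p[2]
    def res(p):
        s,t,z=parts(p);return np.where(abs(s)<L/2-.005,np.hypot(t,z)-.025,0)
    r=least_squares(res,[*c0,.025,yaw0],loss="soft_l1",f_scale=.002);p=r.x
    s,t,z=parts(p);body=abs(np.hypot(t,z)-.025)<.006
    lo,hi=np.percentile(s[body],[.5,99.5]);mid=(lo+hi)/2;p[:2]+=mid*np.array([np.cos(p[3]),np.sin(p[3])])
    s=s-mid;ang=np.degrees(np.arctan2(t,z)) # 0 up, + toward n (+x side)
    print("jar",np.round(p[:3],4),"yaw",np.round(np.degrees(p[3]),2),"extent",round(hi-lo,4))
    for i in range(len(cs)):
        k=(I==i)&body&(abs(s)<L/4)
        h=[]
        for b in range(-90,91,5):
            kk=k&(abs(ang-b)<2.5)
            h.append((b,int(kk.sum()),int(C[kk].mean(1).mean()) if kk.sum()>3 else -1))
        print(i,[x for x in h if x[1]>3])
    return p
E
python3 - <<'E'
from fit import *
S=dict(np.load("scene0.npz"));D=dict(np.load("side0.npz"))
for c0,y,L in(([.486,-.43],59.4,.15),([.521,-.247],81,.105)):
    fitjar([S,D],np.array(c0),np.radians(y),L); fitjar([S],np.array(c0),np.radians(y),L); fitjar([D],np.array(c0),np.radians(y),L)
E
```

```text
jar [ 0.486  -0.4304  0.024 ] yaw 59.55 extent 0.1537
0 [(-50, 6, 112), (-45, 7, 117), (-40, 10, 126), (-30, 10, 139), (-25, 6, 143), (-20, 7, 146), (-15, 8, 146), (-10, 10, 150), (-5, 6, 150), (0, 9, 151), (5, 8, 138), (10, 8, 121), (15, 7, 119), (20, 6, 142), (25, 11, 176), (30, 5, 164), (35, 6, 175), (40, 5, 137), (45, 7, 150), (50, 6, 132), (55, 4, 133), (60, 7, 117)]
1 [(-75, 4, 166), (-70, 4, 166), (-65, 6, 146), (-60, 8, 142), (-55, 11, 125), (-50, 14, 130), (-45, 12, 138), (-40, 14, 150), (-35, 17, 160), (-30, 12, 172), (-25, 19, 178), (-20, 21, 185), (-15, 17, 189), (-10, 18, 193), (-5, 17, 195), (0, 17, 191), (5, 18, 167), (10, 18, 158), (15, 16, 190), (20, 17, 222), (25, 18, 216), (30, 10, 213), (35, 12, 221), (40, 17, 209), (45, 9, 191), (50, 7, 196), (55, 9, 177), (60, 9, 171), (65, 6, 159), (70, 8, 149), (75, 4, 152), (80, 4, 135)]
jar [ 0.4918 -0.4294  0.0237] yaw 59.66 extent 0.1489
0 [(-70, 4, 84), (-65, 6, 88), (-55, 8, 109), (-50, 7, 121), (-45, 9, 126), (-35, 12, 139), (-30, 7, 144), (-25, 7, 145), (-20, 11, 150), (-15, 7, 150), (-10, 7, 151), (-5, 11, 133), (0, 5, 131), (5, 10, 119), (10, 5, 146), (15, 10, 175), (20, 5, 155), (25, 7, 175), (35, 7, 141), (40, 4, 160), (45, 4, 113), (50, 4, 116), (55, 6, 119)]
jar [ 0.4901 -0.4368  0.024 ] yaw 59.97 extent 0.1476
0 [(-45, 9, 166), (-40, 11, 178), (-35, 13, 184), (-30, 20, 188), (-25, 21, 193), (-20, 21, 195), (-15, 17, 188), (-10, 17, 168), (-5, 19, 153), (0, 18, 198), (5, 17, 225), (10, 14, 219), (15, 11, 215), (20, 8, 216), (25, 10, 203)]
jar [ 0.4934 -0.2428  0.0241] yaw 79.97 extent 0.1098
0 [(30, 4, 117), (35, 9, 103), (40, 10, 127), (45, 8, 143)]
1 [(20, 4, 168), (25, 12, 151), (30, 19, 150), (35, 9, 162), (40, 7, 173), (45, 4, 188)]
jar [ 0.4893 -0.2372  0.0227] yaw 79.69 extent 0.0994
0 [(40, 9, 109), (45, 8, 109)]
jar [ 0.4847 -0.2436  0.0243] yaw 79.73 extent 0.1055
0 [(40, 12, 160), (45, 16, 150), (50, 6, 135)]
```

```bash
python3 -m creep '[[1,[0.96,0.07,-0.1],0],[1,[0.96,0.07,-0.1],0],[1,[0.96,0.07,-0.1],0],[1,[0.96,0.07,-0.1],0],[1,[0.96,0.07,-0.1],0]]'
python3 -m creep '[[1,[0.96,0.07,0],0],[1,[0.96,0.07,0],0],[1,[0.96,0.07,0],0],[1,[0,0,0],-1],[1,[0,0,0],-1]]'
python3 -m creep '[[1,[0,0,0],-1],[1,[0,0,0],-1],[1,[0,0,0],-1],[1,[0,0,0],-1],[1,[0,0,0],-0.55]]'
python3 - <<'E'
from fit import *
s=status.read_state();print(s["t"],np.round(s["tool_pos"],4),np.round(s["orientation"],3),np.round(s["joint_positions"],2))
c=shot("wrist","w1.npz");cv2.imwrite("pics/w1.png",c["p"]);print(c["fx"],np.round(np.linalg.inv(c["extrinsics"]),3).tolist())
E
```

```text
t: 0.6
tool_pos: [0.3763, -0.4621, 0.225]
orientation: [-3.092, -0.551, 0.001]
ft_force: [0.4, -0.3, -0.9]
width: 0.0942
t: 1.1
tool_pos: [0.4872, -0.4299, 0.224]
orientation: [-3.013, -0.881, 0.002]
ft_force: [-0.8, 0.4, -0.1]
width: 0.0941
t: 1.6
tool_pos: [0.4859, -0.4308, 0.2246]
orientation: [-2.724, -1.563, 0.001]
ft_force: [0.3, 0.2, -0.7]
width: 0.0937
1.6 [ 0.4859 -0.4308  0.2246] [-2.724e+00 -1.563e+00  1.000e-03] [-0.81  0.31  1.07 -0.    1.76 -0.28]
278.4396378540672 [[0.863, 0.486, 0.14, 0.527], [-0.506, 0.829, 0.237, -0.362], [-0.001, -0.276, 0.961, 0.404], [0.0, 0.0, 0.0, 1.0]]
```

View pics/w1.png

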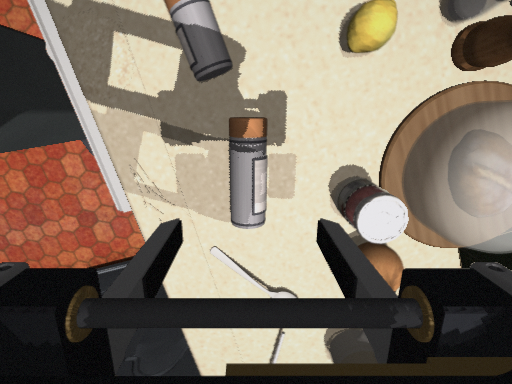

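```bash
cat > ang.py <<'E'
from h import *
from scipy.optimize import minimize
def rect(c,x,y,yaw,L,a0=-90,a1=90,k=2):
    """unwrap cylinder surface: rows=s (cap at top), cols=angle deg (+ toward n)"""
    a=np.array([np.cos(yaw),np.sin(yaw),0]);n=np.array([a[1],-a[0],0]);A=np.radians(np.arange(a0,a1+.1,1/k));s=np.arange(L/2,-L/2,-.0005)
    P=np.array([x,y,.025])+s[:,None,None]*a+.025*(np.sin(A)[None,:,None]*n+np.cos(A)[None,:,None]*np.array([0,0,1]))
    q=P@c["extrinsics"][:3,:3].T+c["extrinsics"][:3,3]
    u=c["cx"]+c["fx"]*q[...,0]/-q[...,2];v=c["cy"]-c["fy"]*q[...,1]/-q[...,2]
    return cv2.remap(c["p"],u.astype(np.float32),v.astype(np.float32),cv2.INTER_LINEAR)
def sil(c,c0,yaw0,L):
    """jar pose on z=.025 from depth mask (points above 12 mm): plane-fit with z known"""
    W=cloud(c);a=np.array([np.cos(yaw0),np.sin(yaw0)]);n=np.array([a[1],-a[0]]);d=W[...,:2]-c0
    m=(abs(d@a)<L/2+.03)&(abs(d@n)<.05)&(W[...,2]>.03)&(W[...,2]<.06);Q=W[m]
    print("npix",m.sum(),"ztop",np.round(np.percentile(Q[:,2],[90,98]),4))
    def cost(p,full=False):
        a=np.array([np.cos(p[2]),np.sin(p[2])]);n=np.array([a[1],-a[0]]);t=(Q[:,:2]-p[:2])@n
        return np.mean(np.minimum(abs(np.hypot(t,Q[:,2]-.025)-.025),.01))
    r=minimize(cost,[*c0,yaw0],method="Nelder-Mead",options=dict(xatol=1e-5,fatol=1e-7,initial_simplex=np.array([[*c0,yaw0],[c0[0]+.01,c0[1],yaw0],[c0[0],c0[1]+.01,yaw0],[*c0,yaw0+.05]])))
    p=r.x;a=np.array([np.cos(p[2]),np.sin(p[2])]);n=np.array([a[1],-a[0]]);s=(Q[:,:2]-p[:2])@a;lo,hi=np.percentile(s,[.3,99.7]);p[:2]+=a*(lo+hi)/2
    print("xy",np.round(p[:2],4),"yaw",round(np.degrees(p[2]),2),"len",round(hi-lo,4),"res",round(r.fun,4));return p
def prof(c,p,L):
    R=rect(c,p[0],p[1],p[2],L);h=R.shape[0];b=R[int(h*.4):int(h*.7)].astype(float).mean((0,2));print("bright by angle",[(i,int(b[(i+90)*2])) for i in range(-80,81,4)]);return R
E
python3 - <<'E'
from ang import *
c=dict(np.load("w1.npz"));S=dict(np.load("scene0.npz"));D=dict(np.load("side0.npz"))
p=sil(c,np.array([.486,-.43]),np.radians(59.5),.15);prof(c,p,.15)
for n,k in(("scene",S),("side",D)):
    print(n);p=sil(k,np.array([.524,-.246]),np.radians(81),.105);prof(k,p,.105)
    q=sil(k,np.array([.486,-.43]),np.radians(59.5),.15);prof(k,q,.15)
# tin, lemon, spoon baseline heights above table: centroids
W=cloud(D);
E
```

```text
npix 3896 ztop [0.0499 0.0507]
xy [ 0.484  -0.4323] yaw 59.48 len 0.147 res 0.0006
bright by angle [(-80, 64), (-76, 67), (-72, 72), (-68, 79), (-64, 85), (-60, 91), (-56, 97), (-52, 104), (-48, 111), (-44, 115), (-40, 121), (-36, 126), (-32, 130), (-28, 139), (-24, 143), (-20, 146), (-16, 150), (-12, 152), (-8, 155), (-4, 156), (0, 158), (4, 159), (8, 151), (12, 80), (16, 86), (20, 164), (24, 204), (28, 200), (32, 196), (36, 189), (40, 188), (44, 191), (48, 189), (52, 180), (56, 170), (60, 160), (64, 148), (68, 139), (72, 136), (76, 134), (80, 134)]
scene
npix 353 ztop [0.0488 0.0506]
xy [ 0.5224 -0.2456] yaw 79.17 len 0.1061 res 0.0023
bright by angle [(-80, 116), (-76, 121), (-72, 125), (-68, 128), (-64, 129), (-60, 129), (-56, 128), (-52, 127), (-48, 123), (-44, 119), (-40, 114), (-36, 110), (-32, 110), (-28, 115), (-24, 125), (-20, 137), (-16, 145), (-12, 149), (-8, 152), (-4, 153), (0, 154), (4, 155), (8, 155), (12, 155), (16, 153), (20, 151), (24, 148), (28, 145), (32, 143), (36, 140), (40, 136), (44, 131), (48, 125), (52, 119), (56, 112), (60, 106), (64, 99), (68, 91), (72, 8
[... 1018 characters left out ...]
), (36, 178), (40, 172), (44, 166), (48, 159), (52, 151), (56, 145), (60, 139), (64, 137), (68, 138), (72, 141), (76, 143), (80, 144)]
npix 789 ztop [0.0503 0.0525]
xy [ 0.4814 -0.4317] yaw 59.53 len 0.1474 res 0.0016
bright by angle [(-80, 182), (-76, 180), (-72, 175), (-68, 169), (-64, 160), (-60, 149), (-56, 139), (-52, 131), (-48, 128), (-44, 131), (-40, 138), (-36, 147), (-32, 155), (-28, 164), (-24, 171), (-20, 178), (-16, 183), (-12, 186), (-8, 189), (-4, 192), (0, 194), (4, 195), (8, 187), (12, 168), (16, 155), (20, 171), (24, 203), (28, 226), (32, 234), (36, 234), (40, 231), (44, 227), (48, 221), (52, 214), (56, 205), (60, 195), (64, 185), (68, 174), (72, 164), (76, 157), (80, 153)]
```

```bash
python3 -m creep '[[1,[-0.09,-0.01,0.9],0],[1,[-0.09,-0.01,0.9],0],[1,[0,0,0.9],0],[1,[0,0,0.9],0],[1,[0,0,0.9],0]]'
python3 -m creep '[[0.9,[0,0,0.5],0],[0.7,[0,0,0.2],0],[0.62,[0,0,0],0],[0.62,[0,0,0],0],[0.62,[0,0,0],0]]'
python3 -c "
from h import *
s=status.read_state();print(np.round(s['tool_pos'],4),np.round(s['orientation'],3),s['width'])
c=shot('wrist','w2.npz');cv2.imwrite('pics/w2.png',c['p']);print(proj(c,s['tool_pos']))"
```

```text
t: 2.15
tool_pos: [0.4813, -0.4365, 0.0436]
orientation: [-2.728, -1.557, 0.0]
ft_force: [0.7, -0.7, 0.4]
width: 0.0942
t: 2.65
tool_pos: [0.4827, -0.438, 0.0198]
orientation: [2.724, 1.557, 0.001]
ft_force: [0.8, -0.3, -0.3]
width: 0.0598
[ 0.4827 -0.438   0.0198] [2.724e+00 1.557e+00 1.000e-03] 0.05983451069906167
(np.float64(247.98411964125324), np.float64(229.9291164685046))
```

```bash
python3 -m creep '[[0.6,[0,-0.03,0.06],0],[0.6,[0,-0.06,0.04],0],[0.6,[0,-0.06,0],0],[0.6,[0,-0.06,0],0],[0.6,[0,-0.06,0],0]]'
python3 -m creep '[[0.6,[0,-0.06,0],0],[0.6,[0,-0.06,0],0],[0.6,[0,-0.06,0],0],[0.6,[0,-0.06,0],0],[0.6,[0,-0.06,0],0]]'
python3 -m creep '[[0.6,[0,-0.04,0],0],[0.6,[0,0,0],0],[0.6,[0,0,0],0],[0.6,[0,0,0],0],[0.6,[0,0,0],0]]'
python3 -c "
from ang import *
s=status.read_state();print(np.round(s['tool_pos'],4),np.round(s['orientation'],3),s['width'])
c=shot('wrist','w3.npz');cv2.imwrite('pics/w3.png',c['p'])
p=sil(c,np.array(s['tool_pos'][:2]),np.radians(59.5),.15);prof(c,p,.15)
p[:2]=s['tool_pos'][:2]
prof(c,p,.15)"
```

```text
t: 3.2
tool_pos: [0.4722, -0.4312, 0.0135]
orientation: [2.727, 1.559, -0.0]
ft_force: [0.4, -1.0, 0.2]
width: 0.0564
t: 3.7
tool_pos: [0.4619, -0.4252, 0.0135]
orientation: [2.727, 1.559, -0.0]
ft_force: [1.0, 0.1, -0.5]
width: 0.0566
t: 4.2
tool_pos: [0.4608, -0.4245, 0.0135]
orientation: [2.727, 1.559, -0.0]
ft_force: [0.5, 0.7, 0.3]
width: 0.0564
[ 0.4608 -0.4245  0.0135] [ 2.727  1.559 -0.   ] 0.0563716405575586
npix 17250 ztop [0.0504 0.0545]
xy [ 0.466  -0.4211] yaw 59.39 len 0.1465 res 0.0013
bright by angle [(-80, 114), (-76, 101), (-72, 77), (-68, 62), (-64, 64), (-60, 66), (-56, 70), (-52, 71), (-48, 73), (-44, 77), (-40, 74), (-36, 42), (-32, 39), (-28, 109), (-24, 116), (-20, 119), (-16, 114), (-12, 119), (-8, 120), (-4, 119), (0, 130), (4, 120), (8, 126), (12, 126), (16, 121), (20, 125), (24, 126), (28, 132), (32, 134), (36, 147), (40, 133), (44, 48), (48, 44), (52, 63), (56, 63), (60, 62), (64, 71), (68, 88), (72, 102), (76, 106), (80, 104)]
bright by angle [(-80, 166), (-76, 172), (-72, 181), (-68, 186), (-64, 188), (-60, 189), (-56, 155), (-52, 71), (-48, 73), (-44, 80), (-40, 81), (-36, 86), (-32, 85), (-28, 47), (-24, 46), (-20, 131), (-16, 128), (-12, 130), (-8, 126), (-4, 129), (0, 128), (4, 133), (8, 134), (12, 130), (16, 139), (20, 134), (24, 137), (28, 138), (32, 142), (36, 145), (40, 146), (44, 154), (48, 162), (52, 100), (56, 49), (60, 45), (64, 51), (68, 62), (72, 65), (76, 64), (80, 62)]
```

View pics/w3.png

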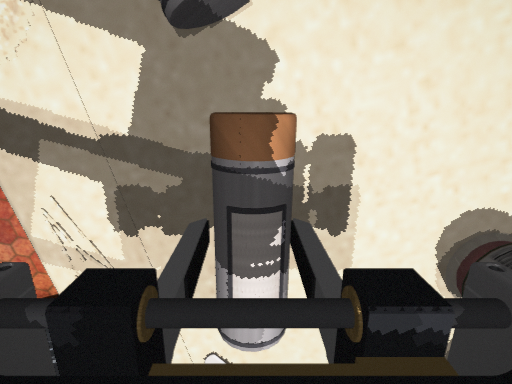

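```bash
python3 -m creep '[[0.6,[0,0,-0.07],0],[0.58,[0,0,0],0],[0.56,[0,0,0],0],[0.54,[0,0,0],0],[0.53,[0,0,0],0]]'
python3 -m creep '[[0.5,[0,0,0],0],[0.4,[0,0,0],0],[0.3,[0,0,0],0],[0.3,[0,0,0],0],[0.3,[0,0,0],0]]'
python3 -c "
from ang import *
s=status.read_state();print(np.round(s['tool_pos'],4),np.round(s['orientation'],3),s['width'],s['joint_positions'])
c=shot('wrist','w4.npz');cv2.imwrite('pics/w4.png',c['p'])
p=sil(c,np.array(s['tool_pos'][:2]),np.radians(59.5),.15);prof(c,p,.15)"
```

```text
t: 4.75
tool_pos: [0.4607, -0.4245, 0.0163]
orientation: [2.727, 1.559, -0.0]
ft_force: [-0.8, -0.7, 0.3]
width: 0.0499
t: 5.25
tool_pos: [0.4607, -0.4245, 0.0163]
orientation: [2.727, 1.559, -0.0]
ft_force: [-0.1, 0.7, -0.1]
width: 0.0493
[ 0.4607 -0.4245  0.0163] [ 2.727  1.559 -0.   ] 0.049256129680351694 [-8.34927436e-01  3.58457372e-01  1.42974564e+00 -5.15614350e-05
  1.35330754e+00 -3.02809635e-01]
npix 16717 ztop [0.0505 0.054 ]
xy [ 0.4644 -0.4203] yaw 59.31 len 0.1466 res 0.0012
bright by angle [(-80, 67), (-76, 65), (-72, 61), (-68, 60), (-64, 63), (-60, 67), (-56, 69), (-52, 71), (-48, 75), (-44, 74), (-40, 44), (-36, 39), (-32, 105), (-28, 120), (-24, 118), (-20, 119), (-16, 120), (-12, 123), (-8, 119), (-4, 128), (0, 127), (4, 124), (8, 133), (12, 127), (16, 125), (20, 120), (24, 129), (28, 121), (32, 127), (36, 128), (40, 41), (44, 39), (48, 67), (52, 66), (56, 65), (60, 61), (64, 60), (68, 67), (72, 75), (76, 79), (80, 79)]
```

```bash
python3 -c "
from ang import *
c=dict(np.load('w4.npz'));i=c['p'][140:260,195:315];i=cv2.convertScaleAbs(i,alpha=1.5,beta=20)
cv2.imwrite('pics/w4c.png',cv2.resize(i,None,fx=5,fy=5,interpolation=cv2.INTER_CUBIC))
P=np.array([.4607,-.4245,.025]);a=np.array([np.cos(np.radians(59.5)),np.sin(np.radians(59.5)),0]);n=np.array([a[1],-a[0],0])
M=np.linalg.inv(c['extrinsics'])[:3,3];print('cam n-off',(M-P)@n,'s',(M-P)@a,'z',M[2])
for z,t in((.025,0),(.05,0)):
  print([np.round(proj(c,P+a*s+n*t+np.array([0,0,z-.025])),1) for s in (.0,.03,.05)])"
```

```text
cam n-off 0.0007926529671260114 s 0.07999320461949992 z 0.1954260029932642
[array([248. , 235.3]), array([247.9, 192.2]), array([247.8, 161.1])]
[array([247.9, 253.8]), array([247.7, 204.9]), array([247.6, 169.3])]
```

View pics/w4c.png

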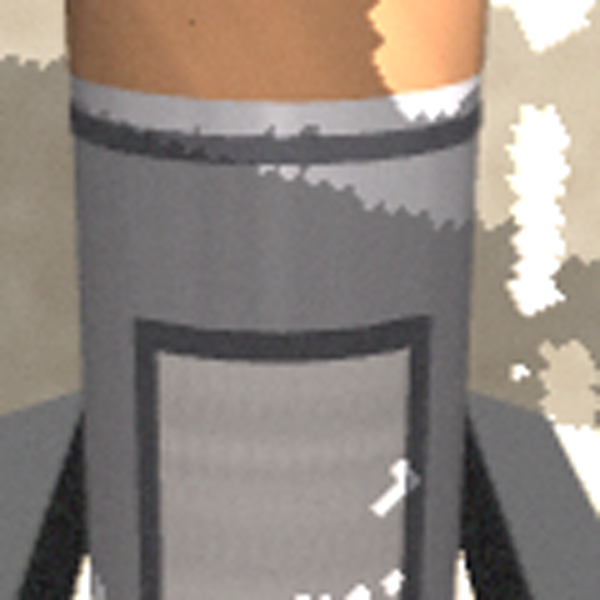

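```bash
python3 -m creep '[[0.58,[0,0,0],0],[0.58,[0,0,0],0],[0.58,[0,-0.035,0],0],[0.56,[0,0,0],0],[0.55,[0,0,0],0]]'
python3 -m creep '[[0.5,[0,0,0],0],[0.4,[0,0,0],0],[0.3,[0,0,0],0],[0.2,[0,0,0],0],[0.2,[0,0,0],0]]'
python3 -c "
from ang import *
s=status.read_state();print(np.round(s['tool_pos'],4),np.round(s['orientation'],3),s['width'])
c=shot('wrist','w5.npz')
p=sil(c,np.array(s['tool_pos'][:2]),np.radians(59.5),.15);prof(c,p,.15)
a=np.array([np.cos(p[2]),np.sin(p[2])]);print('jar offset along axis',(p[:2]-s['tool_pos'][:2])@a)"
```

```text
t: 5.8
tool_pos: [0.4594, -0.4237, 0.0163]
orientation: [2.727, 1.559, -0.0]
ft_force: [-0.5, 0.3, 0.4]
width: 0.0519
t: 6.3
tool_pos: [0.4596, -0.4239, 0.0164]
orientation: [2.727, 1.559, 0.0]
ft_force: [0.7, -0.2, 0.0]
width: 0.0494
[ 0.4596 -0.4239  0.0164] [2.727 1.559 0.   ] 0.04943619552475082
npix 16722 ztop [0.0505 0.0539]
xy [ 0.4634 -0.4195] yaw 59.26 len 0.1471 res 0.0012
bright by angle [(-80, 67), (-76, 65), (-72, 60), (-68, 59), (-64, 63), (-60, 66), (-56, 69), (-52, 72), (-48, 72), (-44, 54), (-40, 38), (-36, 68), (-32, 115), (-28, 117), (-24, 120), (-20, 120), (-16, 118), (-12, 120), (-8, 124), (-4, 119), (0, 130), (4, 123), (8, 125), (12, 131), (16, 122), (20, 120), (24, 121), (28, 129), (32, 129), (36, 58), (40, 44), (44, 61), (48, 68), (52, 68), (56, 64), (60, 63), (64, 62), (68, 66), (72, 73), (76, 77), (80, 77)]
jar offset along axis 0.005698932981902011
```

```bash
python3 -m creep '[[0.2,[0,0,-0.15],0],[0.2,[0,0,-0.3],0],[0.2,[0,0,-0.5],0],[0.2,[0,0,-0.7],0],[0.2,[0,0,-0.8],0]]'
python3 -m creep '[[0.2,[0.2,-0.08,-0.8],0],[0.2,[0.4,-0.16,-0.8],0],[0.2,[0.7,-0.27,-0.5],0],[0.2,[0.86,-0.33,0],0],[0.2,[0.86,-0.33,0],0]]'
python3 -m creep '[[0.2,[0.86,-0.33,0],0],[0.2,[0.86,-0.33,0],0],[0.2,[0.86,-0.33,0],0],[0.2,[0.86,-0.33,0],0],[0.2,[0.86,-0.33,0],0]]'
python3 -m creep '[[0.2,[0.86,-0.33,0],0],[0.2,[0.6,-0.23,0],0],[0.2,[0.4,-0.2,0],0],[0.2,[0.2,-0.1,0],0],[0.2,[0,0,0],0]]'
python3 -c "
from ang import *
s=status.read_state();print(np.round(s['tool_pos'],4),np.round(s['orientation'],3),s['width'])
c=shot('wrist','w6.npz');cv2.imwrite('pics/w6.png',c['p'])"
```

```text
t: 6.85
tool_pos: [0.4587, -0.4229, 0.1145]
orientation: [-2.725, -1.558, 0.001]
ft_force: [0.4, -0.3, -2.4]
width: 0.0491
t: 7.35
tool_pos: [0.4806, -0.2951, 0.2003]
orientation: [2.726, 1.557, 0.002]
ft_force: [-0.2, 0.1, -2.3]
width: 0.0493
t: 7.85
tool_pos: [0.5105, -0.1126, 0.199]
orientation: [2.727, 1.559, 0.0]
ft_force: [0.9, -0.4, -2.4]
width: 0.0493
t: 8.35
tool_pos: [0.5228, -0.0249, 0.1987]
orientation: [2.726, 1.561, 0.0]
ft_force: [-0.1, 0.3, -2.5]
width: 0.0491
[ 0.5228 -0.0249  0.1987] [2.726 1.561 0.   ] 0.049145868929261226
```

View pics/w6.png

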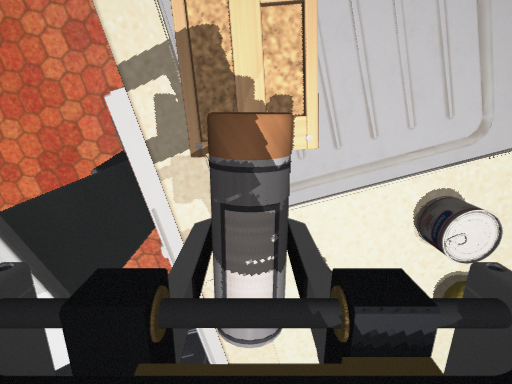

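```bash
python3 -c "
from ang import *
c=dict(np.load('w6.npz'));i=c['p'][0:165,150:340];i=cv2.convertScaleAbs(i,alpha=1.3)
a=cv2.resize(i,None,fx=2.1,fy=3.5,interpolation=cv2.INTER_CUBIC)
S=dict(np.load('scene0.npz'));b=cv2.resize(S['p'][235:325,280:360],None,fx=5,fy=5,interpolation=cv2.INTER_CUBIC)
H=600;pad=lambda i:cv2.copyMakeBorder(i,0,H-i.shape[0],0,1,0)
cv2.imwrite('pics/w6c.png',np.hstack([pad(a),pad(b)])[:, :800])"
```

```text
(no output)
```

View pics/w6c.png

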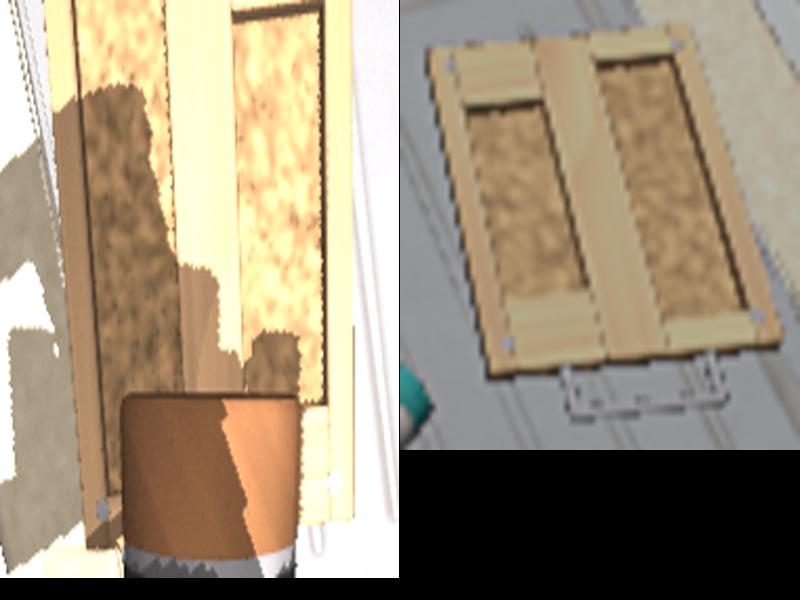

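```bash
python3 -c "
from ang import *
w=dict(np.load('w6.npz'));S=dict(np.load('scene0.npz'))
def P(c,l,z=.021):return [np.round(onz(c,u,v,z)[:2],4) for u,v in l]
yw=lambda a,b:round(np.degrees(np.arctan2(*(b-a)[::-1])),2)
L=P(w,[(191.9,156.6),(319,148.6),(173.8,0),(317.6,0),(226.2,0),(237.1,111.4),(259.5,0),(265.7,111.4),(304.8,115.7),(303.3,2.3),(206.2,140.9)])
print('wrist',L)
print('width',np.linalg.norm(L[0]-L[1]),'yaws',yw(L[0],L[2]),yw(L[1],L[3]),yw(L[5],L[4]),yw(L[7],L[6]),yw(L[0],L[1])+90,'short len',np.linalg.norm(L[8]-L[9]))
k=P(S,[(285.6,244.6),(338,240.4),(356,303.6),(298,310)]);print('scene',k,np.mean(k,0),yw(k[0],k[3]),yw(k[1],k[2]))
s=P(S,[(292.6,256),(308.6,255),(318,293),(301.6,294.4)]);l=P(S,[(318.6,247),(334,246.4),(349.6,297),(333.4,298.6)])
print('short',np.mean(s,0),'long',np.mean(l,0),yw(s[0],s[3]),yw(l[0],l[3]),np.linalg.norm(l[0]-l[3]),np.linalg.norm(s[0]-s[3]))
W=cloud(w);z=W[0:100,240:256,2];print('bar z',np.nanmedian(z));z=W[20:90,275:295,2];print('short floor z',np.nanmedian(z),'long floor',np.nanmedian(W[5:60,190:215,2]))
"
```

```text
wrist [array([0.4717, 0.0318]), array([ 0.6174, -0.042 ]), array([0.5519, 0.1881]), array([0.69  , 0.1069]), array([0.6022, 0.1585]), array([0.5509, 0.0502]), array([0.6342, 0.1397]), array([0.5813, 0.0324]), array([0.6205, 0.0033]), array([0.6752, 0.113 ]), array([0.4985, 0.0393])]
width 0.16332461541359888 yaws 62.84 64.01 64.65 63.76 63.14 short len 0.12258131994720892
scene [array([ 0.6166, -0.0361]), array([0.4722, 0.0388]), array([0.5674, 0.2235]), array([0.7116, 0.1522])] [0.59195 0.0946 ] 63.23 62.73
short [0.6284   0.075725] long [0.5533  0.11305] 64.99 64.84 0.16958968128987095 0.12490828635442884
bar z 0.020888176780564094
short floor z 0.00892257623673648 long floor 0.008863767875752215
```

```bash
python3 -m creep '[[0.2,[0,0,0],-0.73],[0.2,[0.5,-0.13,0],0],[0.2,[0.8,-0.2,0],0],[0.2,[0.8,-0.2,0],0],[0.2,[0.6,-0.15,0],0]]'
python3 -m creep '[[0.2,[0.4,-0.1,0.3],0],[0.2,[0.1,-0.04,0.6],0],[0.2,[0,0,0.9],0],[0.2,[0,0,0.9],0],[0.2,[0,0,0.6],0]]'
python3 -m creep '[[0.2,[0,0,0.2],0],[0.2,[0,0,0],0],[0.2,[0,0,0],0],[0.2,[0,0,0],0],[0.2,[0,0,0],0]]'
python3 -c "
from ang import *
s=status.read_state();print(np.round(s['tool_pos'],4),np.round(s['orientation'],4),s['width'])
p=np.array(s['tool_pos'][:2]);g=np.array([.5494,.1046])-p;o=s['orientation'];y=2*np.arctan2(o[1],o[0]);print(np.degrees(y)%360,g@[np.cos(y),np.sin(y)]/.04,g@[np.sin(y),-np.cos(y)]/.04)
c=shot('scene','s2.npz');d=shot('side','d2.npz')
a=cv2.resize(c['p'][225:325,265:365],None,fx=4,fy=6);b=cv2.resize(d['p'][90:190,180:280],None,fx=4,fy=6)
cv2.imwrite('pics/h1.png',np.hstack([a,b]))"
```

```text
t: 8.9
tool_pos: [0.5464, 0.0832, 0.1983]
orientation: [2.667, 1.66, -0.0]
ft_force: [-0.1, 0.2, -3.3]
width: 0.049
t: 9.4
tool_pos: [0.5478, 0.1022, 0.0622]
orientation: [-2.666, -1.66, 0.008]
ft_force: [0.5, 0.5, -3.1]
width: 0.049
t: 9.9
tool_pos: [0.5511, 0.1036, 0.0601]
orientation: [2.664, 1.661, 0.005]
ft_force: [0.3, -0.5, -2.7]
width: 0.0494
[0.5511 0.1036 0.0601] [2.6644 1.6613 0.0047] 0.049369038775161196
63.8884366812312 0.0024639001802127577 -0.048974995001630946
```

View pics/h1.png

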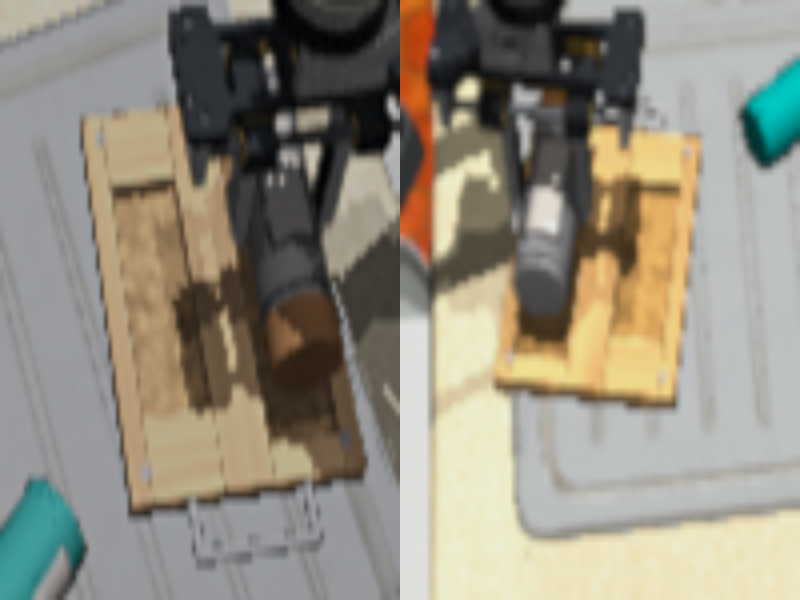

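```bash
python3 -m creep '[[0.2,[0,-0.05,0.15],0],[0.2,[0,0,0.2],0],[0.2,[0,0,0.2],0],[0.2,[0,0,0.15],0],[0.2,[0,0,0.05],0]]'
python3 -m creep '[[0.2,[0,0,0.03],0],[0.2,[0,0,0.03],0],[0.2,[0,0,0],0],[0.2,[0,0,0],0],[0.2,[0,0,0],0]]'
python3 -c "
from ang import *
s=status.read_state();print(np.round(s['tool_pos'],4),np.round(s['orientation'],4),s['width'],s['ft_force'],s['wrist_torque'])
c=shot('scene')
p=sil(dict(c),np.array([.5519,.1097]),np.radians(64),.15)"
```

```text
t: 10.5
tool_pos: [0.547, 0.1044, 0.0266]
orientation: [-2.665, -1.662, 0.004]
ft_force: [-0.2, 0.1, -2.9]
width: 0.0495
t: 11.0
tool_pos: [0.5483, 0.1045, 0.0262]
orientation: [2.665, 1.662, 0.001]
ft_force: [0.1, -0.0, -2.6]
width: 0.0493
[0.5483 0.1045 0.0262] [2.6654e+00 1.6621e+00 9.0000e-04] 0.049279581999574315 [ 0.11535836 -0.03702512 -2.58731133] [-0.06957397 -0.03544634 -0.01032583]
npix 637 ztop [0.0588 0.0598]
xy [0.5555 0.1149] yaw 60.58 len 0.1429 res 0.0069
```

```bash
python3 -m creep '[[0.2,[0,0.02,0.015],0],[0.2,[0,0,0.015],0],[0.2,[0,0,0],0],[0.2,[0,0,0],0],[0.2,[0,0,0],0]]'; python3 -m creep '[[0.2,[0,0,0.01],0],[0.2,[0,0,0],0],[0.2,[0,0,0],0],[0.2,[0,0,0],0],[0.2,[0,0,0],0]]'
```

```text
t: 11.55
tool_pos: [0.5491, 0.1041, 0.0253]
orientation: [2.665, 1.662, 0.001]
ft_force: [-1.5, -0.2, 2.1]
width: 0.0493
t: 12.05
tool_pos: [0.5491, 0.1042, 0.0253]
orientation: [2.665, 1.662, 0.001]
ft_force: [-2.0, -1.2, 5.2]
width: 0.0494
```

```bash
python3 -m creep '[[0.53,[0,0,-0.01],0],[0.55,[0,0,0],0],[0.57,[0,0,0],0],[0.6,[0,0,0],0],[0.62,[0,0,0],0]]'
python3 -m creep '[[0.64,[0,0,0],0],[0.64,[0,0,-0.3],0],[0.64,[0,0,-0.6],0],[0.64,[0,0,-0.8],0],[0.64,[0,0,-0.8],0]]'
python3 -m creep '[[1,[0,0,-0.8],0],[1,[0,0,-0.7],0],[1,[-0.9,0,-0.3],0],[1,[-0.9,0,0],0],[1,[-0.5,0,0],0]]'
python3 -c "
from ang import *
s=status.read_state();print(np.round(s['tool_pos'],4),np.round(s['orientation'],4),s['width'])
c=shot('wrist','w7.npz');cv2.imwrite('pics/w7.png',c['p'])
import ang
W=cloud(c);print(np.nanmax(W[...,2][100:200,200:300]))
cv2.imwrite('pics/w7.png',c['p'])"
```

```text
t: 12.55
tool_pos: [0.5487, 0.1042, 0.0243]
orientation: [-2.666, -1.662, 0.0]
ft_force: [-0.8, -1.1, -0.4]
width: 0.0579
t: 13.05
tool_pos: [0.5486, 0.1042, 0.1264]
orientation: [2.666, 1.662, 0.0]
ft_force: [-0.7, -1.0, 0.3]
width: 0.06
t: 13.55
tool_pos: [0.5079, 0.0199, 0.1988]
orientation: [2.664, 1.66, 0.003]
ft_force: [0.3, 0.1, -0.0]
width: 0.0932
[0.5079 0.0199 0.1988] [2.6643 1.6598 0.0032] 0.09317677210037394
0.06130460252420461
```

View pics/w7.png

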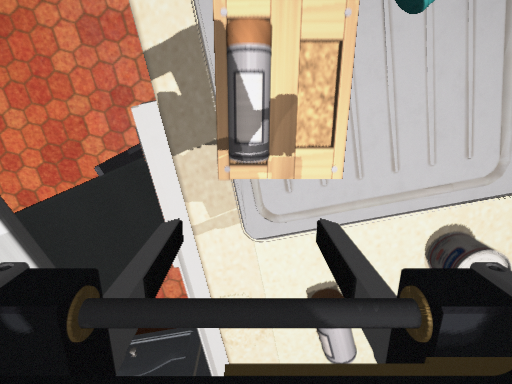

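```bash
python3 -c "
from ang import *
c=dict(np.load('w7.npz'));c['extrinsics']=c['extrinsics'].copy();T=np.eye(4);T[2,3]=.009;c['extrinsics']=c['extrinsics']@T
p=sil(c,np.array([.5519,.1097]),np.radians(64),.15);prof(c,p,.15)"
python3 -m creep '[[1,[-0.4,0.2,0],0],[1,[-0.84,0.46,0],0],[1,[-0.84,0.46,0],0],[1,[-0.84,0.46,0],0],[1,[-0.84,0.46,0],0]]'
python3 -m creep '[[1,[-0.84,0.46,0],0],[1,[-0.84,0.46,0],0],[1,[-0.42,0.26,0],0],[1,[0,0,0],-0.9],[1,[0,0,0],-0.9]]'
python3 -m creep '[[1,[0,0,0],-0.85],[1,[0,0,0],0],[1,[0,0,0],0],[1,[0,0,0],0],[1,[0,0,0],0]]'
python3 -c "
from ang import *
s=status.read_state();print(np.round(s['tool_pos'],4),np.round(s['orientation'],4),s['width'])
c=shot('wrist','w8.npz');cv2.imwrite('pics/w8.png',c['p'])
p=sil(c,np.array([.5205,-.247]),np.radians(79.8),.105);prof(c,p,.105)
g=p[:2]-s['tool_pos'][:2];o=s['orientation'];y=2*np.arctan2(o[1],o[0]);print('tool yaw',np.degrees(y)%360,'to jar centre, units',g@[np.cos(y),np.sin(y)]/.04,g@[np.sin(y),-np.cos(y)]/.04)"
```

```text
npix 6027 ztop [0.0503 0.0513]
xy [0.5524 0.1078] yaw 63.63 len 0.147 res 0.0006
bright by angle [(-80, 66), (-76, 61), (-72, 59), (-68, 61), (-64, 65), (-60, 69), (-56, 72), (-52, 75), (-48, 76), (-44, 62), (-40, 48), (-36, 84), (-32, 124), (-28, 128), (-24, 131), (-20, 134), (-16, 143), (-12, 155), (-8, 165), (-4, 175), (0, 186), (4, 196), (8, 204), (12, 212), (16, 213), (20, 212), (24, 212), (28, 210), (32, 198), (36, 103), (40, 85), (44, 119), (48, 133), (52, 127), (56, 119), (60, 110), (64, 100), (68, 99), (72, 110), (76, 121), (80, 130)]
t: 14.1
tool_pos: [0.5157, -0.1505, 0.1977]
orientation: [2.664, 1.662, 0.002]
ft_force: [1.2, 0.0, 0.5]
width: 0.0941
t: 14.6
tool_pos: [0.5211, -0.2457, 0.1969]
orientation: [-2.494, -1.909, -0.001]
ft_force: [0.1, 0.4, -0.3]
width: 0.094
t: 15.1
tool_pos: [0.5209, -0.2453, 0.1968]
orientation: [2.411, 2.014, 0.0]
ft_force: [-0.7, 0.3, 0.7]
width: 0.0942
[ 0.5209 -0.2453  0.1968] [2.4105e+00 2.0144e+00 2.0000e-04] 0.09417477592544529
npix 3157 ztop [0.0498 0.0506]
xy [ 0.521  -0.2495] yaw 79.93 len 0.1029 res 0.0006
bright by angle [(-80, 92), (-76, 92), (-72, 93), (-68, 98), (-64, 105), (-60, 114), (-56, 121), (-52, 129), (-48, 137), (-44, 140), (-40, 120), (-36, 78), (-32, 78), (-28, 124), (-24, 138), (-20, 142), (-16, 143), (-12, 146), (-8, 151), (-4, 157), (0, 157), (4, 155), (8, 156), (12, 155), (16, 148), (20, 143), (24, 139), (28, 139), (32, 146), (36, 154), (40, 149), (44, 141), (48, 133), (52, 125), (56, 116), (60, 108), (64, 103), (68, 102), (72, 103), (76, 114), (80, 122)]
tool yaw 79.76953408325008 to jar centre, units -0.10375976544402435 0.020585710248727608
```

```bash
python3 -m creep '[[1,[-0.1,0.01,0.9],0],[1,[-0.1,0.01,0.9],0],[1,[0,0,0.9],0],[0.9,[0,0,0.9],0],[0.75,[0,0,0.6],0]]'
python3 -m creep '[[0.65,[0,0,0.22],0],[0.6,[0,0,0.09],0],[0.6,[0,0,0],0],[0.6,[0,0,0],0],[0.6,[0,0,0],0]]'
python3 -m creep '[[0.6,[0,0.03,0],0],[0.6,[0,0.05,0],0],[0.6,[0,0.06,0],0],[0.6,[0,0.06,0],0],[0.6,[0,0.06,0],0]]'
python3 -m creep '[[0.6,[0,0.06,0],0],[0.6,[0,0.06,0],0],[0.6,[0,0.06,0],0],[0.6,[0,0.06,0],0],[0.6,[0,0.06,0],0]]'
python3 -m creep '[[0.6,[0,0.06,0],0],[0.6,[0,0.06,0],0],[0.6,[0,0.06,0],0],[0.6,[0,0.04,0],0],[0.6,[0,0,0],0]]'
python3 -m creep '[[0.6,[0,0,0],0],[0.6,[0,0,0],0],[0.6,[0,0,0],0],[0.6,[0,0,0],0],[0.6,[0,0,0],0]]'
cat > look.py <<'E'
from ang import *
import sys
s=status.read_state();print(np.round(s['tool_pos'],4),np.round(s['orientation'],4),s['width'])
o=s['orientation'];y=2*np.arctan2(o[1],o[0]);y=y%np.pi
c=shot('wrist',sys.argv[1]+'.npz')
p=sil(c,np.array(s['tool_pos'][:2]),y,.105);prof(c,p,.105)
g=p[:2]-s['tool_pos'][:2];print('tool yaw',np.degrees(y),'jar centre rel TCP mm',1e3*g@[np.cos(y),np.sin(y)],1e3*g@[np.sin(y),-np.cos(y)])
E
python3 look.py w9
```

```text
t: 15.65
tool_pos: [0.5187, -0.2527, 0.0256]
orientation: [-2.408, -2.012, 0.002]
ft_force: [1.1, 0.2, 0.3]
width: 0.0814
t: 16.15
tool_pos: [0.5213, -0.2543, 0.0181]
orientation: [2.408, 2.013, 0.002]
ft_force: [-0.8, 0.1, 0.7]
width: 0.0565
t: 16.65
tool_pos: [0.5306, -0.2555, 0.0162]
orientation: [-2.41, -2.015, 0.0]
ft_force: [-0.2, 0.2, -0.2]
width: 0.0564
t: 17.15
tool_pos: [0.5424, -0.2576, 0.0163]
orientation: [2.41, 2.015, -0.0]
ft_force: [0.3, 0.8, -0.2]
width: 0.0567
t: 17.65
tool_pos: [0.5511, -0.2592, 0.0163]
orientation: [2.41, 2.015, 0.0]
ft_force: [0.1, 0.1, -0.0]
width: 0.0563
t: 18.15
tool_pos: [0.5509, -0.2591, 0.0164]
orientation: [2.41, 2.015, -0.0]
ft_force: [-1.0, -0.9, -0.7]
width: 0.0564
[ 0.5509 -0.2591  0.0164] [ 2.4101  2.015  -0.    ] 0.056383132967275096
npix 12412 ztop [0.0505 0.0557]
xy [ 0.5514 -0.2501] yaw 80.12 len 0.0937 res 0.0017
bright by angle [(-80, 67), (-76, 68), (-72, 66), (-68, 61), (-64, 61), (-60, 62), (-56, 64), (-52, 67), (-48, 68), (-44, 42), (-40, 39), (-36, 71), (-32, 80), (-28, 82), (-24, 84), (-20, 76), (-16, 78), (-12, 79), (-8, 80), (-4, 77), (0, 77), (4, 77), (8, 77), (12, 77), (16, 78), (20, 87), (24, 84), (28, 83), (32, 77), (36, 40), (40, 44), (44, 67), (48, 65), (52, 61), (56, 62), (60, 62), (64, 61), (68, 68), (72, 87), (76, 104), (80, 113)]
tool yaw 79.79442837824271 jar centre rel TCP mm 8.996181276835841 -1.0379816100471477
```

```bash
python3 -m creep '[[0.6,[0,-0.03,0],0],[0.58,[0,0,0],0],[0.57,[0,0,0],0],[0.56,[0,0,0],0],[0.55,[0,0,0],0]]'
python3 -m creep '[[0.53,[0,0,0],0],[0.5,[0,0,0],0],[0.4,[0,0,0],0],[0.3,[0,0,0],0],[0.2,[0,0,0],0]]'
python3 look.py w10
```

```text
t: 18.7
tool_pos: [0.5497, -0.259, 0.0163]
orientation: [2.41, 2.015, -0.0]
ft_force: [-0.7, 0.3, 0.2]
width: 0.0518
t: 19.2
tool_pos: [0.5497, -0.2589, 0.0163]
orientation: [2.41, 2.015, -0.0]
ft_force: [-0.9, 0.8, 1.2]
width: 0.0495
[ 0.5497 -0.2589  0.0163] [ 2.4101e+00  2.0150e+00 -1.0000e-04] 0.0494738670499878
npix 12368 ztop [0.0505 0.0558]
xy [ 0.5519 -0.2501] yaw 80.16 len 0.0935 res 0.0015
bright by angle [(-80, 49), (-76, 51), (-72, 53), (-68, 58), (-64, 61), (-60, 63), (-56, 65), (-52, 66), (-48, 67), (-44, 48), (-40, 39), (-36, 60), (-32, 81), (-28, 82), (-24, 78), (-20, 76), (-16, 77), (-12, 79), (-8, 80), (-4, 77), (0, 77), (4, 77), (8, 76), (12, 77), (16, 78), (20, 87), (24, 84), (28, 83), (32, 80), (36, 42), (40, 39), (44, 63), (48, 64), (52, 63), (56, 63), (60, 62), (64, 58), (68, 55), (72, 51), (76, 48), (80, 44)]
tool yaw 79.79585091163358 jar centre rel TCP mm 9.102270317732593 0.5829722067243931
```

```bash
python3 -m creep '[[0.2,[0,0,-0.15],0],[0.2,[0,0,-0.3],0],[0.2,[0,0,-0.5],0],[0.2,[0,0,-0.7],0],[0.2,[0,0,-0.8],0]]'
python3 -m creep '[[0.2,[0.2,0.01,-0.8],0],[0.2,[0.5,0.03,-0.7],0],[0.2,[0.8,0.04,-0.3],0],[0.2,[0.9,0.05,0],0],[0.2,[0.9,0.05,0],0]]'
python3 -m creep '[[0.2,[0.9,0.05,0],0],[0.2,[0.9,0.05,0],0],[0.2,[0.9,0.05,0],0],[0.2,[0.9,0.05,0],0],[0.2,[0.7,0.04,0],0]]'
python3 -m creep '[[0.2,[0.5,0.02,0],0.2],[0.2,[0.2,0,0],0.6],[0.2,[0.1,0,0],0.8],[0.2,[0,0,0],0.7],[0.2,[0,0,0],0.33]]'
python3 -m creep '[[0.2,[0,0,0],0],[0.2,[0,0,0],0],[0.2,[0,0,0],0],[0.2,[0,0,0],0],[0.2,[0,0,0],0]]'
cat > go.py <<'E'
from ang import *
import sys
s=status.read_state();g=np.array([float(sys.argv[1]),float(sys.argv[2])])-s['tool_pos'][:2];o=s['orientation'];y=2*np.arctan2(o[1],o[0]);y=y%np.pi
print(np.round(s['tool_pos'],4),np.round(o,4),'yaw',np.degrees(y),'units',g@[np.cos(y),np.sin(y)]/.04,g@[np.sin(y),-np.cos(y)]/.04)
E
python3 go.py .6263 .0684; python3 look.py w11
```

```text
t: 19.75
tool_pos: [0.5491, -0.2586, 0.1151]
orientation: [-2.409, -2.014, 0.001]
ft_force: [0.8, 0.1, -1.7]
width: 0.0493
t: 20.25
tool_pos: [0.5807, -0.1295, 0.1885]
orientation: [2.409, 2.012, 0.003]
ft_force: [0.5, -0.7, -2.4]
width: 0.0493
t: 20.75
tool_pos: [0.6203, 0.0395, 0.1873]
orientation: [2.409, 2.016, 0.002]
ft_force: [0.3, 0.3, -1.4]
width: 0.049
t: 21.25
tool_pos: [0.6271, 0.0689, 0.1872]
orientation: [2.665, 1.663, 0.001]
ft_force: [0.0, -0.4, -1.7]
width: 0.0497
t: 21.75
tool_pos: [0.627, 0.0685, 0.1863]
orientation: [2.664, 1.665, -0.0]
ft_force: [-0.1, 0.3, -1.6]
width: 0.0493
[0.627  0.0685 0.1863] [ 2.6639  1.6652 -0.    ] yaw 64.01841676297265 units -0.009336506363478353 -0.015823063609482338
[0.627  0.0685 0.1863] [ 2.6639  1.6652 -0.    ] 0.04928611029298857Traceback (most recent call last):
  File "look.py", line 6, in <module>
    p=sil(c,np.array(s['tool_pos'][:2]),y,.105);prof(c,p,.105)
  File "ang.py", line 14, in sil
    print("npix",m.sum(),"ztop",np.round(np.percentile(Q[:,2],[90,98]),4))
                                         ~~~~~~~~~~~~~^^^^^^^^^^^^^^^^
    return _quantile_unchecked(
        a, q, axis, out, overwrite_input, method, keepdims, weights)
    return _ureduce(a,
                    func=_quantile_ureduce_func,
    ...<5 lines>...
                    overwrite_input=overwrite_input,
                    method=method)
    r = func(a, **kwargs)
    result = _quantile(arr,
                       quantiles=q,
    ...<2 lines>...
                       out=out,
                       weights=wgt)
    slices_having_nans = np.isnan(arr[-1, ...])
                                  ~~~^^^^^^^^^
IndexError: index -1 is out of bounds for axis 0 with size 0
```

```bash
python3 -m creep '[[0.2,[-0.01,-0.016,0.4],0],[0.2,[0,0,0.8],0],[0.2,[0,0,0.9],0],[0.2,[0,0,0.7],0],[0.2,[0,0,0.4],0]]'
python3 -m creep '[[0.2,[0,0,0.2],0],[0.2,[0,0,0],0],[0.2,[0,0,0],0],[0.2,[0,0,0],0],[0.2,[0,0,0],0]]'
python3 go.py .6263 .0684
```

```text
t: 22.3
tool_pos: [0.6244, 0.0684, 0.0549]
orientation: [-2.662, -1.664, 0.007]
ft_force: [-1.4, 0.2, -2.0]
width: 0.0492
t: 22.8
tool_pos: [0.6274, 0.0685, 0.052]
orientation: [2.663, 1.664, 0.004]
ft_force: [0.7, -0.2, -1.8]
width: 0.0494
[0.6274 0.0685 0.052 ] [2.6626 1.6642 0.0041] yaw 64.0143087944354 units -0.013404065927036753 -0.023556746867610837
```

```bash
python3 -m creep '[[0.2,[0,-0.02,0.15],0],[0.2,[0,0,0.2],0],[0.2,[0,0,0.15],0],[0.2,[0,0,0.08],0],[0.2,[0,0,0.04],0]]'
python3 -m creep '[[0.2,[0,0,0],0],[0.2,[0,0,0],0],[0.2,[0,0,0],0],[0.2,[0,0,0],0],[0.2,[0,0,0],0]]'
python3 go.py .6263 .0684
```

```text
t: 23.3
tool_pos: [0.6248, 0.0688, 0.0252]
orientation: [-2.663, -1.665, 0.003]
ft_force: [-3.3, -0.5, 5.2]
width: 0.0495
t: 23.8
tool_pos: [0.6257, 0.0688, 0.0254]
orientation: [2.664, 1.665, 0.0]
ft_force: [-0.5, -0.2, -2.3]
width: 0.0493
[0.6257 0.0688 0.0254] [2.6639e+00 1.6650e+00 2.0000e-04] yaw 64.01381763057393 units -0.0020336591779073557 0.018135716372550455
```

```bash
python3 -m creep '[[0.2,[0,0.015,0],0],[0.2,[0,0,0.01],0],[0.2,[0,0,0],0],[0.2,[0,0,0],0],[0.2,[0,0,0],0]]'
```

```text
t: 24.3
tool_pos: [0.6263, 0.0684, 0.0253]
orientation: [2.664, 1.665, 0.001]
ft_force: [-0.3, 0.3, -0.7]
width: 0.0493
```

```bash
python3 -m creep '[[0.2,[0,0,0.01],0],[0.2,[0,0,0],0],[0.2,[0,0,0.005],0],[0.2,[0,0,0],0],[0.2,[0,0,0],0]]'
```

```text
t: 24.8
tool_pos: [0.6263, 0.0685, 0.0252]
orientation: [2.664, 1.665, 0.001]
ft_force: [-2.0, -1.1, 5.4]
width: 0.0493
```

Firm contact with the floor (about 5 N). I'll release, rise and look.

```bash
python3 -m creep '[[0.53,[0,0,-0.01],0],[0.55,[0,0,0],0],[0.57,[0,0,0],0],[0.6,[0,0,0],0],[0.62,[0,0,0],0]]'
python3 -m creep '[[0.63,[0,0,0],0],[0.63,[0,0,-0.3],0],[0.63,[0,0,-0.6],0],[0.63,[0,0,-0.8],0],[0.63,[0,0,-0.8],0]]'
python3 -m creep '[[0.63,[0,0,-0.8],0],[0.63,[0,0,-0.7],0],[0.63,[-0.9,-0.3,-0.3],0],[0.63,[-0.9,-0.3,0],0],[0.63,[-0.8,-0.2,0],0]]'
python3 -m creep '[[0.63,[-0.4,0,0],0],[0.63,[0,0,0],0],[0.63,[0,0,0],0],[0.63,[0,0,0],0],[0.63,[0,0,0],0]]'
python3 -c "
from ang import *
c=shot('wrist','w12.npz');S=shot('side','d9.npz');D=dict(np.load('side0.npz'))
b=cv2.resize(S['p'],(416,312))
cv2.imwrite('pics/fin.png',np.hstack([cv2.resize(c['p'],(384,312)),b]))
c['extrinsics']=c['extrinsics'].copy();T=np.eye(4);T[2,3]=.009;c['extrinsics']=c['extrinsics']@T
for q,L in(([.5524,.1078],.15),([.6283,.0724],.105)):
  p=sil(c,np.array(q),np.radians(64),L);prof(c,p,L)
  s=p[:2];a=np.array([.4384,.8988]);n=np.array([.8988,-.4384]);print('s,n',s@a,s@n)
d=cv2.absdiff(S['p'],D['p']).max(2);W=cloud(D);
m=(W[...,2]>.015)&(W[...,0]>.55)&(W[...,1]<-.1)&(W[...,1]>-.7)&(W[...,0]<.8);print('bystander px changed',(d[m]>50).sum(),m.sum())
"
```

```text
t: 25.3
tool_pos: [0.6259, 0.0686, 0.0243]
orientation: [-2.664, -1.665, 0.001]
ft_force: [-0.9, 0.4, -0.3]
width: 0.0582
t: 25.8
tool_pos: [0.626, 0.0685, 0.1266]
orientation: [2.664, 1.665, -0.0]
ft_force: [-0.1, -0.9, 0.5]
width: 0.0588
t: 26.3
tool_pos: [0.5512, -0.0117, 0.199]
orientation: [2.662, 1.665, 0.004]
ft_force: [-1.0, -0.3, -0.2]
width: 0.0592
t: 26.8
tool_pos: [0.5454, -0.0244, 0.1965]
orientation: [-2.662, -1.667, 0.0]
ft_force: [1.1, 0.0, -0.1]
width: 0.0592
npix 6086 ztop [0.0503 0.0513]
xy [0.5506 0.1043] yaw 63.64 len 0.1401 res 0.0006
bright by angle [(-80, 83), (-76, 84), (-72, 82), (-68, 76), (-64, 70), (-60, 68), (-56, 71), (-52, 73), (-48, 72), (-44, 56), (-40, 48), (-36, 82), (-32, 123), (-28, 127), (-24, 130), (-20, 132), (-16, 134), (-12, 135), (-8, 137), (-4, 137), (0, 138), (4, 138), (8, 137), (12, 137), (16, 136), (20, 134), (24, 132), (28, 129), (32, 120), (36, 59), (40, 47), (44, 71), (48, 80), (52, 77), (56, 74), (60, 70), (64, 66), (68, 63), (72, 58), (76, 56), (80, 59)]
s,n 0.335142256705613 0.44916640988411227
npix 4543 ztop [0.0503 0.0513]
xy [0.6293 0.0715] yaw 64.41 len 0.1021 res 0.0006
bright by angle [(-80, 67), (-76, 72), (-72, 81), (-68, 93), (-64, 105), (-60, 117), (-56, 124), (-52, 132), (-48, 130), (-44, 101), (-40, 94), (-36, 156), (-32, 213), (-28, 215), (-24, 220), (-20, 222), (-16, 223), (-12, 224), (-8, 225), (-4, 226), (0, 225), (4, 227), (8, 225), (12, 225), (16, 225), (20, 224), (24, 222), (28, 219), (32, 203), (36, 113), (40, 106), (44, 143), (48, 154), (52, 145), (56, 135), (60, 129), (64, 130), (68, 138), (72, 152), (76, 162), (80, 165)]
s,n 0.3401877943459877 0.5342523147347527
bystander px changed 1 14575
```

View pics/fin.png

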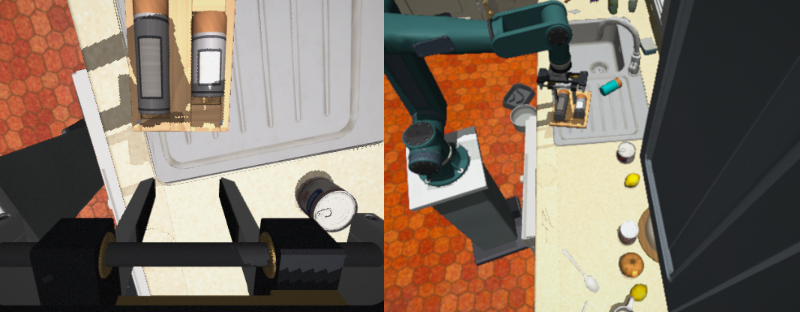

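The picture shows both jars in their recesses, caps at the handle end and labels up, with the long jar at (152,60) and the short at (208,65). The tops of both jars read the right height, the labels are within about 2° of straight up, and the bystanders haven't moved.

```bash
python3 -c "
from station import ctrl
print(ctrl.close_job())"
```

```text
the job is handed in; nothing more can be done
None
```

Both jars are in the tray: the long one in the long recess and the short one in the short recess, with caps at the handle end. I rolled each jar label-up on the worktop between the fingers before lifting it. Each was then lowered until it touched the recess floor at about 5 N, and released. The job was handed in at about 27 s of the 67 s allowed.

**Last checks (wrist and side cameras):**
- **Labels:** both about 1–2° from straight up.
- **Seating:** the tops of both jars read about 59–60 mm, against the 59 mm expected, so both are on the recess floors.
- **Fit:** the jars sit 85 mm apart, matching the spacing of the recesses, and their yaw is within 0.5° of the tray's.
- **Bystanders:** the side-camera comparison showed 1 of 14,575 pixels changed where the tin and lemon stand. That comparison did not cover the spoon or the turquoise jar; I checked those only by eye in the last picture.

**Disagreements:**
- **Tray position:** the scene and wrist cameras differed by about 5 mm along the tray's length. I aimed between the two, and both jars lie within the recess clearance.
- **Long jar position:** the last wrist reading put it about 4 mm from the reading just after placing. Its far end was cut off by the edge of the last picture, so I trust the earlier reading.
- **Short jar contact:** it first touched the floor briefly (5 N) while still being lowered, before the final set-down.
- **Label check:** one check of the short jar's label while it was held in the air failed to run. I checked it after placing instead.

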